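# Find and bed the rocking pot lid

## Task

Four identical beige pots of dishwasher tablets stand under the sink, each with an inset push-down lid; three lids are firm, and one hangs loose and rocks. Press lightly on one side of the lids, one after another, until you find the one that rocks, then press that lid down in its middle until it is fully home and level, and take your hand away. Only press: do not pull any lid up, and leave the other things where they stand.

Things in the scene. Friction and masses are not known exactly. Their poses are not given: they have to be found in the camera images.
- lid_a_top (a point): Boss middle of one of four identical beige plastic square lids (69 x 69 x 6 mm; flat round boss 28 mm dia, 2 mm high). 56 mm above the work surface at the start; the lid's flat is 2 mm lower. z: upward normal; x, y: along its sides. Inset in a fixed beige square pot: 80 x 80 mm outside, 72 x 72 mm mouth, rim 52 mm high. Which lid is loose varies by start and cannot be seen before it is pressed
- press_a (a joint): how far lid_a has been pushed down into its pot, in m: 0 at the start for all four, about 0.008 when the loose lid is fully home, negative if the lid is pulled up
- lid_b_top (a point): As lid_a_top. A firm lid rests on a full stack of tablets and does not give. The loose lid pivots about its middle: 2 N of press some 22 mm from the middle, towards any side, tips it 0.14 rad, its limit (that point sinks 3 mm); it springs level when let go
- press_b (a joint): how far lid_b has been pushed down into its pot, in m: 0 at the start for all four, about 0.008 when the loose lid is fully home, negative if the lid is pulled up
- lid_c_top (a point): As lid_a_top. Pressed in the middle, the loose lid resists with about 6 N all the way as it slides down 8 mm, then sits firm on its low stack and stays there
- press_c (a joint): how far lid_c has been pushed down into its pot, in m: 0 at the start for all four, about 0.008 when the loose lid is fully home, negative if the lid is pulled up
- lid_d_top (a point): As lid_a_top. The loose lid ends 6 mm below the rim of its pot, so keep the fingers closed to follow it down into the mouth
- press_d (a joint): how far lid_d has been pushed down into its pot, in m: 0 at the start for all four, about 0.008 when the loose lid is fully home, negative if the lid is pulled up
- amber_bottle: bystander: capped amber plastic bottle, 58 dia x about 125 high (mm), loose; origin at the centre of its underside
- soap_dish: bystander: white ceramic soap dish with a bar of soap, 115 x 80 x 26 high (mm), loose; origin at the centre of its underside
- sink_plug: bystander: steel sink plug, 40 dia x 32 high (mm), loose; origin at the centre of its underside
- small_jar: bystander: small glass jar with steel lid, 36 dia x 50 high (mm), loose; origin at the centre of its underside
- nail_brush: bystander: wooden nail brush, 45 x 95 x 32 high, bristles down (mm), loose; origin at the centre of its underside
Not all that is in view belongs to the job. What is shaped like the part that bears lid_d_top but blue is not meant. Leave any blue look-alike of the part that bears lid_a_top alone.

How it is judged:
By the outcome, as a careful person would: the job done as asked, in the order asked, and still so for the second after the job is handed in, with the robot touching nothing.
It also fails if it takes over 48 s, if anything falls off the work surface, if the arm or the gripper's body presses on something with over 40 N, if the wrist force passes 120 N, or if a joint passes its speed limit or range.

## Robot

A 7-joint arm with a two-finger parallel gripper is mounted at the origin on the work surface. World frame = base frame: x ahead of the robot, y to its left, z up, the work surface at z = 0. Lengths are in m, angles in rad, forces in N, time in s.
With the tool pointing down it reaches from about 0.35 to 0.9 m from the base axis. Payload 8.1 kg.
Tool frame: the origin (TCP) lies between the finger pads; the fingertips stand 22 mm ahead of it and the grasp point (between the pads) lies 3 mm ahead of it; z points along the fingers, y is the direction in which the jaws open and shut (so a half turn about z gives the same grasp; the last joint's range is limited). The gripper opens to 85 mm and grips with 20 to 120 N. Pads are 22 mm wide; open, the fingers measure 114 mm over their backs; the gripper's body (76 mm by 85 mm) begins 54 mm behind the grasp point. The pads swing forward as they close: fully open they stand 13 mm farther back than shut.
Start: joints at [1.124, 0.434, 0.025, 1.573, -0.012, 1.134, -0.075], TCP at [0.211, -0.588, 0.253] pointing down, gripper open.
Joint ranges: [-2.62, 2.62], [-0.44, 2.09], [-1.27, 1.32], [0.08, 2.57], [-1.32, 4.46], [0.12, 2], [-2.74, 2.74]. Speed limits (rad/s): [2.22, 2.22, 3.01, 3.01, 3.14, 3.14, 3.14].

## Interface

Orientations are given as a unit quaternion [w, x, y, z].
In Python, from plant import bot gives the robot as it stands.
- The arm moves only by the tool drive_tool, never from a script. Its argument "targets" is a list of rows, each a list of 3 entries, a list of its own where there are three numbers: the opening, from 0 (shut) to 1 (fully open), then the shift along the tool's x, y, z in mm, then the turn about the tool's z in degrees. A call has 1 to 5 rows; each row is the pose to reach, as a shift and turn from the pose commanded when the call began, along the tool's axes at that moment; what a row does not reach only later rows make up. A row lasts 1/8 s, in which the tool goes at most 62.5 mm and 10.7 degrees, less where a joint would pass 70% of its speed; a pose out of reach is approached as far as the arm can. A call with a gripper value outside its range is refused whole. The fingers move at their own pace and stop on an object; "newtons" is the grip in N (left out, the last holds). Time passes only in rows, so rows that repeat a pose let the fingers close. It gives the time, the measured TCP pose, the force and the opening at its end, in the units of the state.
- bot.read_state(): the state, without advancing time (a new reading comes with each control period).
- bot.capture(name): name is "side" or "top" or "wrist"; returns (picture, depth): 480x640x3 uint8, red, green, blue; 480x640 float32, m along the optical axis (not along the pixel's ray), 0 where there is no reading.
- bot.calibration(name): a dict with "camera_matrix" (3x3 intrinsics, pixels), "dist" ([k1, k2, p1, p2, k3] as OpenCV has them; the pictures are not rectified), "R" (3x3) and "t" (3): a world point X has camera coordinates R X + t. Camera axes: x right, y down, z forward; pixel columns grow to the right and rows downward; lengths in m; the calibration is good to about 2 mm. A picture is of the moment at which its call begins: read the wrist's pose just before it. calibration takes no time and is no camera call; for the wrist camera it gives the pose at the moment of the call.
- bot.close_job(): hands the job in, once; it reports no verdict.
The state is a dict: "time": time; "q": joint angles; "qd": joint speeds; "joint_torque": joint torques, N m; "tcp_pos": TCP position; "eef_rot": TCP orientation; "force": force on the tool from outside, world axes, zero at the start; "moment": the same for the moment, N m; "width": finger opening in m.
Only numpy, scipy, OpenCV 4.12 (cv2) and the standard library are available. Lean on these libraries where they do the work, as an engineer would, in place of code of your own. Each camera call takes 0.05 s, during which the arm holds its last target. There are 200 camera calls.

## Working session

There is one attempt and no reset: what is moved stays moved. The work goes in short steps, Python scripts to look and compute and a tool call to move; the robot and the scene stay as the last step left them, time stands still between calls to the robot, and variables do not carry over. Pictures are saved under pics/ and viewed, about 8 in all and at most 12, crops included, and the job is handed in when it is done.

Besides the shell and the picture viewer there is one more tool, called after "Request:" by a JSON object that holds its "fn" and its "kwargs". drive_tool: Moves the arm, as the interface text tells. Its arguments: {"type":"object","properties":{"targets":{"type":"array"},"newtons":{"type":"number"}},"required":["targets"]}

```bash
mkdir -p pics; cat > h.py <<'E'
import numpy as np, cv2
from plant import bot
def ray_plane(cal,px,z):
    K=np.array(cal["camera_matrix"]);R=np.array(cal["R"]);t=np.array(cal["t"])
    n=cv2.undistortPoints(np.array(px,float).reshape(-1,1,2),K,np.array(cal["dist"])).reshape(-1,2)
    d=np.c_[n,np.ones(len(n))]@R; c=-R.T@t
    return c+d*((z-c[2])/d[:,2])[:,None]
E
python3 - <<'E'
from h import *
s=bot.read_state(); print({k:np.round(v,3).tolist() for k,v in s.items()})
for n in("top","side"):
    p,d=bot.capture(n); cv2.imwrite(f"pics/{n}0.png",p[:,:,::-1]); np.save(n+"d.npy",d)
    c=bot.calibration(n); print(n,np.round(-np.array(c["R"]).T@np.array(c["t"]),3))
E
```

```text
{'time': 0.0, 'q': [1.124, 0.435, 0.025, 1.574, -0.012, 1.134, -0.075], 'qd': [0.002, 0.001, 0.0, 0.0, 0.001, 0.0, -0.0], 'joint_torque': [-0.0, -67.046, 1.025, -31.621, 0.016, 0.013, 0.0], 'tcp_pos': [0.21, -0.588, 0.253], 'eef_rot': [-0.001, 0.985, 0.171, -0.0], 'force': [0.434, 0.058, 0.506], 'moment': [-0.011, -0.019, 0.001], 'width': 0.085}
top [ 0.337 -0.028  1.012]
side [0.171 0.689 0.946]
```

View pics/top0.png

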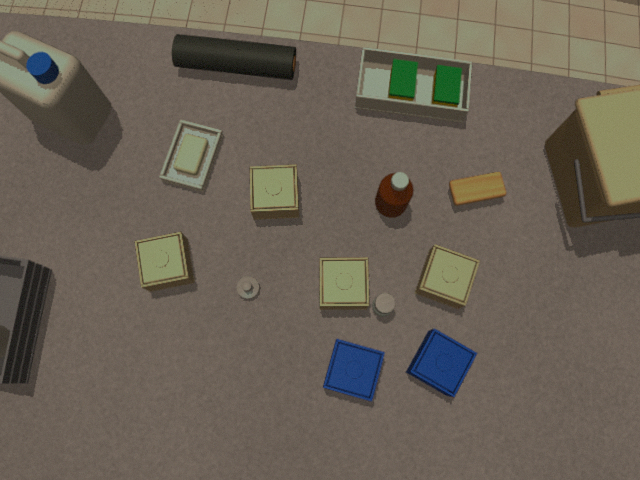

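The top view shows four beige pots, with lids near (274,188), (162,259), (345,282) and (450,274). Two blue look-alikes are at (354,369) and (442,362). The bottle is at (394,195), the jar at (385,303) and the plug at (248,288). Next I'll locate the lids.

```bash
python3 - <<'E'
from h import *
im=cv2.imread("pics/top0.png"); d=np.load("topd.npy"); c=bot.calibration("top")
K=np.array(c["camera_matrix"]);R=np.array(c["R"]);t=np.array(c["t"])
v,u=np.mgrid[:480,:640]; px=np.c_[u.ravel(),v.ravel()].astype(float)
n=cv2.undistortPoints(px.reshape(-1,1,2),K,np.array(c["dist"])).reshape(-1,2)
z=d.ravel(); W=((np.c_[n,np.ones(len(n))]*z[:,None]-t)@R).reshape(480,640,3)
hsv=cv2.cvtColor(im,cv2.COLOR_BGR2HSV)
H=W[:,:,2]
for (a,b) in[(274,188),(162,259),(345,282),(450,274)]:
    m=((H>.040)&(H<.066)&(abs(u-a)<36)&(abs(v-b)<36)&(d>0)&(hsv[:,:,0]<40)).astype(np.uint8)
    k=np.ones((3,3),np.uint8); m=cv2.morphologyEx(cv2.morphologyEx(m,cv2.MORPH_CLOSE,k),cv2.MORPH_OPEN,k)
    cs=max(cv2.findContours(m,0,2)[0],key=cv2.contourArea)
    P=ray_plane(c,cs.reshape(-1,2),.053)[:,:2]
    r=cv2.minAreaRect((P*1000).astype(np.float32))
    bx=H[b-4:b+5,a-4:a+5]
    print(np.round(r[0],1),np.round(r[1],1),round(r[2],1),"boss click",np.round(ray_plane(c,[[a,b]],.056)[0,:2]*1000,1),"h",round(float(np.median(bx)),4))
for nm,(a,b),h in [("bottle",(401,180),.125),("jar",(385,303),.05),("plug",(248,288),.03)]:
    print(nm,np.round(ray_plane(c,[[a,b]],h)[0]*1000))
cr=[cv2.resize(im[b-32:b+32,a-32:a+32],(384,288+96),interpolation=3) for a,b in[(274,188),(162,259),(345,282),(450,274)]]
cv2.imwrite("pics/cr.png",cv2.resize(np.vstack([np.hstack(cr[:2]),np.hstack(cr[2:])]),(600,600)))
E
```

```text
[632.4  87.3] [83.4 80.1] 10.4 boss click [632.1  86.1] h 0.0547
[486.9 251.4] [83.  82.3] 19.2 boss click [487.6 250.2] h 0.0547
[492.  -49.1] [80.2 79.8] 7.7 boss click [490.7 -51.3] h 0.0544
[ 525.3 -218.2] [82.2 82.7] 77.5 boss click [ 526.5 -219.1] h 0.0543
bottle [ 651. -116.  125.]
jar [ 466. -120.   50.]
plug [463. 106.  30.]
```

View pics/side0.png

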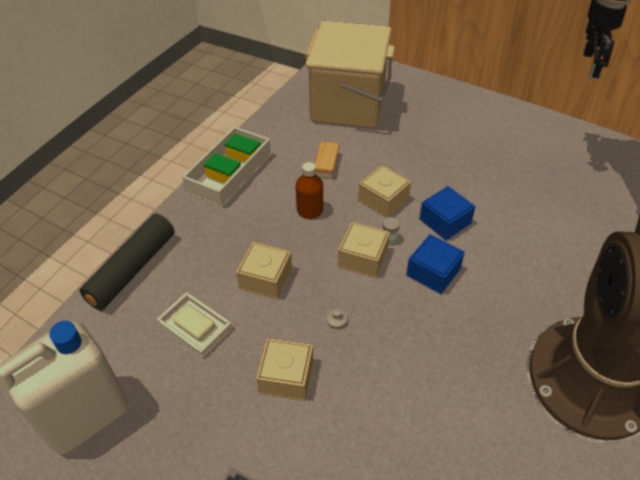

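View pics/cr.png

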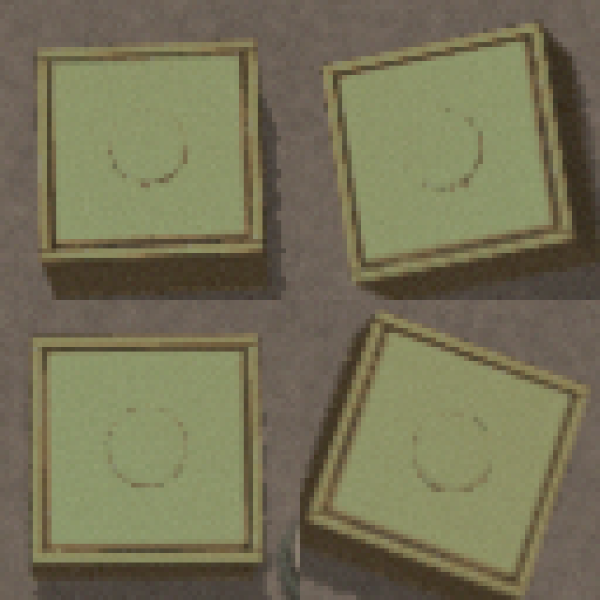

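Lid centres (mm), with the boss crops and contours averaged: P1 (633,87) at yaw 10°, P2 (487,252) at yaw 19°, P3 (492,-50) at yaw 8°, and P4 (526,-219) at yaw -12.5°. The crops show clean bosses and nothing lying on the lids. P4 is nearest, so I'll start there on its near side.

```bash
cat > go.py <<'E'
import sys; from h import *
from scipy.spatial.transform import Rotation as Ro
x,y,z,yaw=map(float,sys.argv[1:5]); s=bot.read_state(); q=np.array(s["eef_rot"])
M=Ro.from_quat(q[[1,2,3,0]]).as_matrix(); p=np.array(s["tcp_pos"])*1000
cy=np.degrees(np.arctan2(M[1,0],M[0,0]))
print("shift",np.round(M.T@(np.array([x,y,z])-p),1),"turn",round((cy-yaw+180)%360-180,1),"tcp",p.round(1),"yaw",cy.round(1),"F",np.round(s["force"],2),"t",s["time"],"w",s["width"],"q",np.round(s["q"],2))
E
python3 go.py 504.5 -214 150 -12.5
```

```text
shift [ 402.9 -252.9  102.9] turn 32.2 tcp [ 210.5 -588.   252.6] yaw 19.7 F [ 0.14  0.04 -0.32] t 0.1 w 0.08538620872952107 q [ 1.12  0.44  0.03  1.57 -0.01  1.13 -0.08]
```

Request:
{"fn": "drive_tool", "kwargs": {"targets": [[0,[50,-31,8],4],[0,[100,-63,20],8],[0,[150,-94,30],12],[0,[201,-126,40],16],[0,[250,-157,50],20]], "newtons": 30}}

```text
time: 0.72
tcp_pos: [0.394, -0.3546, 0.2029]
eef_rot: [-0.0, 1.0, -0.004, -0.0]
force: [1.1, -0.0, 0.3]
width: 0.0001
```

```bash
python3 go.py 504.5 -214 110 -12.5
```

```text
shift [ 109.4 -141.4   92.9] turn 12.1 tcp [ 394.  -354.6  202.9] yaw -0.4 F [ 1.08 -0.03  0.34] t 0.725 w 5.312879675605193e-05 q [ 0.64  0.33 -0.01  1.87  0.    0.94 -0.95]
```

Request:
{"fn": "drive_tool", "kwargs": {"targets": [[0,[36,-47,20],4],[0,[73,-94,45],8],[0,[109,-141,80],12],[0,[109,-141,93],12],[0,[109,-141,93],12]]}}

```text
time: 1.35
tcp_pos: [0.5019, -0.2153, 0.1089]
eef_rot: [-0.0, 0.994, -0.106, -0.002]
force: [-1.0, 0.0, 0.5]
width: -0.0003
```

```bash
python3 go.py 504.5 -214 78 -12.5; python3 - <<'E'
from h import *
p,d=bot.capture("wrist"); cv2.imwrite("pics/w1.png",p[:,:,::-1])
E
```

```text
shift [ 2.4 -1.9 30.9] turn 0.3 tcp [ 501.9 -215.3  108.9] yaw -12.2 F [-0.97  0.01  0.49] t 1.35 w -0.00030069606262974675 q [ 0.32  0.48 -0.01  1.92  0.01  0.75 -1.48]
```

View pics/w1.png

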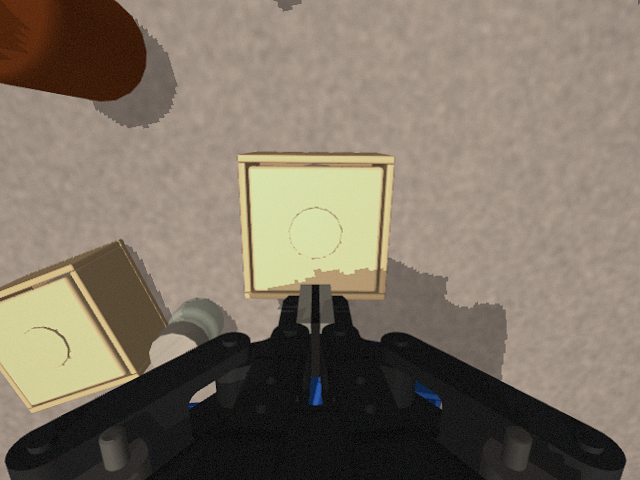

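The wrist view shows the P4 boss at about (315,233). The closed fingertips are at about (315,300), in line with the near edge of the lid. I'll refine the boss position from this view.

```bash
python3 - <<'E'
from h import *
c=bot.calibration("wrist")
print((ray_plane(c,[[315.5,233]],.056)*1000).round(1)); L=ray_plane(c,[[249,166],[384,164],[241,157],[394,156],[387,298],[246,298]],.053)*1000;print(L.round(1))
E
```

```text
[[ 525.9 -222.7   56. ]]
[[ 566.6 -197.2   53. ]
 [ 553.  -264.2   53. ]
 [ 571.8 -194.4   53. ]
 [ 555.8 -269.7   53. ]
 [ 479.2 -254.    53. ]
 [ 496.3 -176.    53. ]]
```

Request:
{"fn": "drive_tool", "kwargs": {"targets": [[0,[2,2,15],0],[0,[2,2,25],0],[0,[2,2,28],0],[0,[2,2,28],0],[0,[2,2,28],0]]}}

```text
time: 2.02
tcp_pos: [0.5046, -0.2184, 0.0826]
eef_rot: [0.0, 0.994, -0.107, 0.0]
force: [0.3, 0.3, 0.4]
width: -0.0
```

```bash
python3 go.py 504.4 -217 76 -12.5
```

```text
shift [-0.5 -1.4  6.6] turn 0.2 tcp [ 504.6 -218.4   82.6] yaw -12.3 F [0.29 0.26 0.43] t 2.025 w -3.984727741336438e-05 q [ 0.32  0.52 -0.01  1.94  0.01  0.69 -1.48]
```

Request:
{"fn": "drive_tool", "kwargs": {"targets": [[0,[0,0,2],0],[0,[0,0,4],0],[0,[0,0,4],0]]}}

```text
time: 2.4
tcp_pos: [0.5043, -0.2183, 0.0781]
eef_rot: [-0.0, 0.994, -0.107, -0.0]
force: [0.6, 0.8, -0.1]
width: 0.0
```

Request:
{"fn": "drive_tool", "kwargs": {"targets": [[0,[0,0,1],0],[0,[0,0,1],0]]}}

```text
time: 2.65
tcp_pos: [0.5044, -0.2183, 0.0774]
eef_rot: [0.0, 0.994, -0.107, -0.0]
force: [-1.1, -0.0, 3.2]
width: -0.0001
```

Request:
{"fn": "drive_tool", "kwargs": {"targets": [[0,[0,0,1],0],[0,[0,0,1],0]]}}

```text
time: 2.9
tcp_pos: [0.5046, -0.2184, 0.0767]
eef_rot: [0.0, 0.994, -0.107, 0.0]
force: [-1.2, -0.7, 6.7]
width: -0.0001
```

P4 took 6.7 N with almost no give, so it is firm. Lifting off and moving to P3.

Request:
{"fn": "drive_tool", "kwargs": {"targets": [[0,[0,0,-15],0],[0,[0,0,-45],0]]}}

```text
time: 3.15
tcp_pos: [0.5038, -0.2181, 0.1215]
eef_rot: [-0.0, 0.994, -0.107, -0.001]
force: [0.2, -0.0, 0.1]
width: 0.0
```

```bash
python3 go.py 470 -54 115 8
```

```text
shift [ -67.9 -153.1    6.7] turn -20.3 tcp [ 503.8 -218.1  121.5] yaw -12.3 F [ 0.16 -0.    0.13] t 3.15 w 4.322707798440756e-05 q [ 0.32  0.46 -0.01  1.91  0.01  0.78 -1.48]
```

Request:
{"fn": "drive_tool", "kwargs": {"targets": [[0,[-23,-51,0],-7],[0,[-45,-102,0],-14],[0,[-68,-153,3],-20],[0,[-68,-153,7],-20],[0,[-68,-153,7],-20]]}}

```text
time: 3.78
tcp_pos: [0.4708, -0.0548, 0.1147]
eef_rot: [0.0, 0.998, 0.067, 0.0]
force: [-0.5, -0.8, 0.4]
width: 0.0001
```

```bash
cat > wl.py <<'E'
import sys
from h import *
p,d=bot.capture("wrist"); c=bot.calibration("wrist"); cv2.imwrite(sys.argv[1],p[:,:,::-1])
R=np.array(c["R"]);t=np.array(c["t"])
# beige, blob around expected lid centre; outline -> minAreaRect on plane 52 mm
ex=np.array([float(a)/1000 for a in sys.argv[2:4]]+[.056])
uv=cv2.projectPoints(ex[None],cv2.Rodrigues(R)[0],t,np.array(c["camera_matrix"]),np.array(c["dist"]))[0].ravel()
H=(lambda n:((np.c_[n,np.ones(len(n))]*d.reshape(-1,1)-t)@R))(cv2.undistortPoints(np.stack(np.meshgrid(np.arange(640.),np.arange(480.)),-1).reshape(-1,1,2),np.array(c["camera_matrix"]),np.array(c["dist"])).reshape(-1,2)).reshape(480,640,3)
b=(p[:,:,0]>p[:,:,2].astype(int)+25)
m=((abs(H[:,:,2]-.053)<.008)&b&(np.hypot(H[:,:,0]-ex[0],H[:,:,1]-ex[1])<.075)).astype(np.uint8)
cs=max(cv2.findContours(m,0,2)[0],key=cv2.contourArea)
r=cv2.minAreaRect((ray_plane(c,cs.reshape(-1,2),.053)[:,:2]*1000).astype(np.float32))
print("boss px expected",uv.round(1),"rect",np.round(r[0],1),np.round(r[1],1),round(r[2],1))
E
python3 go.py 470 -54 84 8; python3 wl.py pics/w2.png 492 -50
```

```text
shift [-0.7 -0.9 30.7] turn -0.3 tcp [470.8 -54.8 114.7] yaw 7.7 F [-0.53 -0.76  0.39] t 3.775 w 0.0001055418435058387 q [ 0.11  0.38 -0.13  2.08  0.08  0.68 -1.51]
boss px expected [309.4 236.2] rect [492.  -51.2] [79.3 78.6] 8.0
```

View pics/w2.png

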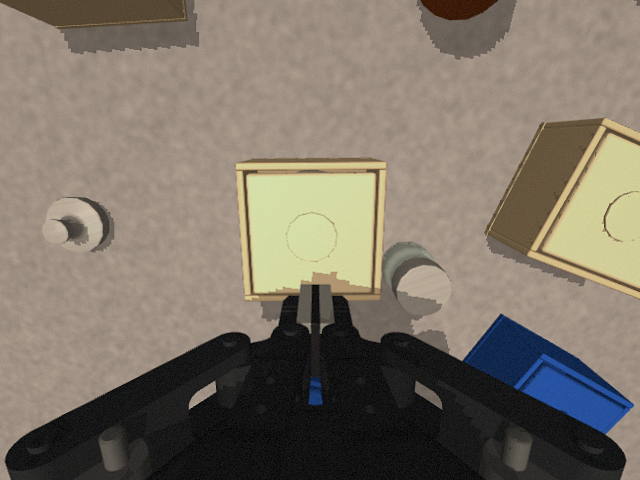

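The P3 boss is at (312,237), which agrees with (492,-51), and the fingers are aligned with it. The jar at (420,285) is clear. Descending.

Request:
{"fn": "drive_tool", "kwargs": {"targets": [[0,[0,-1,15],0],[0,[0,-1,28],0],[0,[0,-1,35],0],[0,[0,-1,36],0],[0,[0,-1,36],0]]}}

```text
time: 4.45
tcp_pos: [0.4705, -0.0534, 0.0783]
eef_rot: [0.0, 0.998, 0.067, -0.0]
force: [0.6, 0.9, -0.1]
width: -0.0
```

Request:
{"fn": "drive_tool", "kwargs": {"targets": [[0,[0,0,1],0],[0,[0,0,1],0]]}}

```text
time: 4.7
tcp_pos: [0.4706, -0.0534, 0.0775]
eef_rot: [0.0, 0.998, 0.067, 0.0]
force: [-0.7, 0.1, 1.0]
width: -0.0
```

Request:
{"fn": "drive_tool", "kwargs": {"targets": [[0,[0,0,1],0],[0,[0,0,1],0]]}}

```text
time: 4.95
tcp_pos: [0.4702, -0.0534, 0.0763]
eef_rot: [0.0, 0.998, 0.067, -0.0]
force: [-1.1, 0.0, 2.8]
width: -0.0004
```

Request:
{"fn": "drive_tool", "kwargs": {"targets": [[0,[0,0,1],0],[0,[0,0,1],0]]}}

```text
time: 5.2
tcp_pos: [0.4702, -0.0535, 0.0753]
eef_rot: [0.0, 0.998, 0.067, -0.0]
force: [-3.8, -0.0, 5.0]
width: -0.0001
```

P3 has sunk about 2 mm and there is a lateral push. I'll look before pressing any further.

```bash
python3 - <<'E'
from h import *
p,d=bot.capture("wrist"); s=bot.read_state(); print(np.round(s["force"],2),np.round(s["tcp_pos"],4))
q=cv2.imread("pics/w2.png")
c=bot.calibration("wrist");R=np.array(c["R"]);t=np.array(c["t"])
K=np.array(c["camera_matrix"]);D=np.array(c["dist"])
W=lambda uv:(np.array([*cv2.undistortPoints(np.array([[uv]],float),K,D).ravel(),1])*0)
U=np.stack(np.meshgrid(np.arange(640.),np.arange(480.)),-1)
n=cv2.undistortPoints(U.reshape(-1,1,2),K,D).reshape(-1,2)
P=((np.c_[n,np.ones(len(n))]*d.reshape(-1,1)-t)@R)
a=np.radians(8);L=(P[:,:2]-[.492,-.051])@np.array([[np.cos(a),-np.sin(a)],[np.sin(a),np.cos(a)]])
for lo,hi in[(-32,-22),(-22,-15),(16,22),(22,28),(28,33)]:
  m=(L[:,0]>lo/1e3)&(L[:,0]<hi/1e3)&(abs(L[:,1])<.030)&(P[:,2]<.064)&(P[:,2]>.04)
  m&=(abs(L[:,1])>.018)|(lo>0); print(lo,hi,m.sum(),(np.median(P[m,2])*1000).round(2) if m.any() else None)
cv2.imwrite("pics/w3.png",cv2.resize(p[100:330,180:480,::-1],(780,600)))
E
```

```text
[-3.52  0.09  4.8 ] [ 0.4701 -0.0534  0.0753]
-32 -22 900 49.08
-22 -15 666 50.29
16 22 1967 55.59
22 28 2076 56.4
28 33 1957 56.79
```

View pics/w3.png

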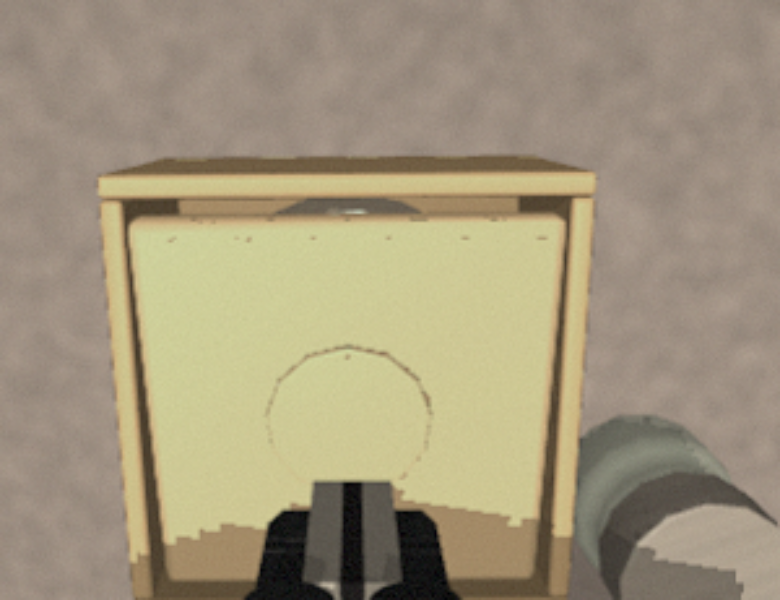

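The lid is clearly tipped: about 49 mm high at the near edge, 57 mm at the far edge, and the far edge has lifted in the picture. P3 is the loose one. I'll lift off, centre over its boss and press.

Request:
{"fn": "drive_tool", "kwargs": {"targets": [[0,[0,0,-5],0],[0,[0,0,-15],0],[0,[0,0,-20],0],[0,[0,0,-20],0]]}}

```text
time: 5.75
tcp_pos: [0.471, -0.0534, 0.096]
eef_rot: [0.0, 0.998, 0.067, 0.001]
force: [-0.3, 0.1, 0.7]
width: -0.0001
```

```bash
python3 go.py 492 -51 80 8;python3 wl.py pics/w4.png 492 -51
```

```text
shift [21.1  0.5 16. ] turn -0.3 tcp [471.  -53.4  96. ] yaw 7.7 F [-0.28  0.07  0.71] t 5.75 w -8.541795383466793e-05 q [ 0.1   0.41 -0.13  2.1   0.08  0.64 -1.52]
boss px expected [315.2 246.8] rect [491.7 -50.3] [79.  78.1] 8.1
```

Request:
{"fn": "drive_tool", "kwargs": {"targets": [[0,[21,0,0],0],[0,[21,0,8],0],[0,[21,0,15],0],[0,[21,0,17],0],[0,[21,0,17],0]]}}

```text
time: 6.42
tcp_pos: [0.4906, -0.0507, 0.078]
eef_rot: [0.0, 0.998, 0.067, -0.0]
force: [-0.3, 0.0, 0.7]
width: -0.0001
```

```bash
python3 go.py 492 -50.8 70 8
```

```text
shift [1.4 0.3 8. ] turn -0.3 tcp [490.6 -50.7  78. ] yaw 7.7 F [-0.35  0.03  0.66] t 6.425 w -0.00013983576044844124 q [ 0.09  0.46 -0.12  2.07  0.09  0.62 -1.53]
```

Request:
{"fn": "drive_tool", "kwargs": {"targets": [[0,[1,0,1],0],[0,[1,0,2],0],[0,[1,0,3],0],[0,[1,0,4],0],[0,[1,0,4],0]]}}

```text
time: 7.05
tcp_pos: [0.4924, -0.0505, 0.0746]
eef_rot: [0.0, 0.998, 0.067, 0.0]
force: [-0.4, 0.3, 4.4]
width: 0.0003
```

Request:
{"fn": "drive_tool", "kwargs": {"targets": [[0,[0,0,1],0],[0,[0,0,2],0],[0,[0,0,3],0],[0,[0,0,4],0],[0,[0,0,4],0]]}}

```text
time: 7.68
tcp_pos: [0.4924, -0.0505, 0.0704]
eef_rot: [0.0, 0.998, 0.067, 0.0]
force: [-0.6, 0.4, 3.4]
width: 0.0002
```

Request:
{"fn": "drive_tool", "kwargs": {"targets": [[0,[0,0,1],0],[0,[0,0,2],0],[0,[0,0,2],0]]}}

```text
time: 8.05
tcp_pos: [0.4924, -0.0505, 0.0691]
eef_rot: [0.0, 0.998, 0.067, 0.0]
force: [-3.3, -0.3, 15.6]
width: -0.0001
```

Request:
{"fn": "drive_tool", "kwargs": {"targets": [[0,[0,0,1],0],[0,[0,0,1],0],[0,[0,0,1],0]]}}

```text
time: 8.43
tcp_pos: [0.4924, -0.0505, 0.069]
eef_rot: [0.0, 0.998, 0.067, 0.0]
force: [-7.3, 0.2, 30.3]
width: -0.0003
```

Request:
{"fn": "drive_tool", "kwargs": {"targets": [[0,[0,0,-10],0],[0,[0,0,-40],0],[0,[-40,0,-70],0],[0,[-60,0,-70],0],[0,[-60,0,-70],0]]}}

```text
time: 9.05
tcp_pos: [0.4316, -0.0588, 0.1376]
eef_rot: [0.0, 0.998, 0.067, -0.0]
force: [0.5, 0.7, -0.1]
width: -0.0001
```

```bash
python3 - <<'E'
from h import *
p,d=bot.capture("wrist"); s=bot.read_state(); print(np.round(s["force"],2),np.round(s["tcp_pos"],4),s["time"])
c=bot.calibration("wrist");R=np.array(c["R"]);t=np.array(c["t"]);K=np.array(c["camera_matrix"]);D=np.array(c["dist"])
n=cv2.undistortPoints(np.stack(np.meshgrid(np.arange(640.),np.arange(480.)),-1).reshape(-1,1,2),K,D).reshape(-1,2)
P=((np.c_[n,np.ones(len(n))]*d.reshape(-1,1)-t)@R)
for nm,x,y,a in[("P3",.492,-.051,8),("P4",.526,-.222,-12.5),("P1",.633,.087,10)]:
  a=np.radians(a);L=(P[:,:2]-[x,y])@np.array([[np.cos(a),-np.sin(a)],[np.sin(a),np.cos(a)]])
  for X,Y in[(-24,0),(24,0),(0,-24),(0,24),(0,0)]:
    m=(np.hypot(*(L-np.array([X,Y])/1e3).T)<.005)&(P[:,2]<.07)
    print(nm,X,Y,m.sum(),(np.median(P[m,2])*1000).round(2) if m.any() else None)
cv2.imwrite("pics/w5.png",p[:,:,::-1])
E
```

```text
[0.13 0.84 0.54] [ 0.4328 -0.0585  0.1375] 9.1
P3 -24 0 201 44.49
P3 24 0 238 44.38
P3 0 -24 215 44.32
P3 0 24 217 44.48
P3 0 0 219 46.43
P4 -24 0 215 52.45
P4 24 0 155 52.47
P4 0 -24 1 51.66
P4 0 24 246 52.56
P4 0 0 243 54.57
P1 -24 0 0 None
P1 24 0 0 None
P1 0 -24 0 None
P1 0 24 0 None
P1 0 0 0 None
```

View pics/w5.png

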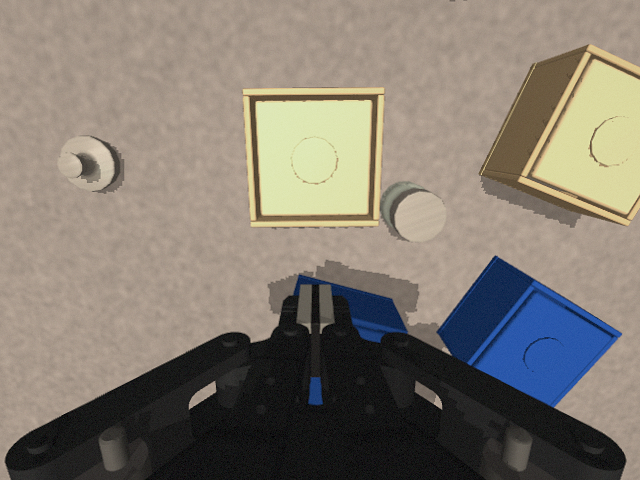

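The P3 lid at (315,160) is level and about 8 mm lower than the P4 lid. The gripper is clear and the jar and plug haven't moved. Handing in.

```bash
python3 -c "
from plant import bot
print(bot.close_job())"
```

```text
the job is handed in; nothing more can be done
None
```

The loose lid was on the second pot I tried, at about (0.492, -0.051). It is now fully home and level, and I handed the job in at about 9 s on the robot's clock.

- **Finding it:** The first pot, at (0.526, -0.222), was firm: it took about 7 N on one side with almost no give. The second tipped at 3–5 N, to about 49 mm high at the near edge and 57 mm at the far edge. I stopped there, so the other two pots were never touched.
- **Pressing it:** I let it spring level, then pressed the middle with the fingers closed. The lid gave way at about 4 N, then sat firm. I pressed on to a peak of about 30 N before lifting off.
- **Last checks:** The lid's flat measured 44.3–44.5 mm on all four sides, against 52.5 mm on the firm first lid, so it is level and about 8 mm down. No outside force showed on the gripper beyond sensor noise, and it stood well clear. The jar and plug were where they had been. The bottle, soap dish and nail brush were not in that last picture, but the arm never went near them.
- **Disagreements:** The depth readings put everything about 1.5 mm lower than the heights you gave. The top and wrist cameras differed by about 4 mm in y on the first pot. Neither affected the result.

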